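# Clear and pop the yellow compartment of a brake-parts cabinet

### The arm

A 7-joint arm with a two-finger parallel gripper is mounted at the origin on the work surface. World frame = base frame: x ahead of the robot, y to its left, z up, the work surface at z = 0. Lengths are in m, angles in rad, forces in N, time in s.
With the tool pointing down it reaches from about 0.4 to 0.875 m from the base axis. Payload 19.3 kg.
Tool frame: the origin (TCP) lies midway between the tips of the shut fingers; the grasp point (between the pads) lies 19 mm behind it (bot.tcp_to_grasp is the distance from the TCP to the grasp point, in m); z points along the fingers, y is the direction in which the jaws open and shut (so a half turn about z gives the same grasp; the last joint's range is limited). The gripper opens to 85 mm and grips with 20 to 120 N. Pads are 22 mm wide; open, the fingers measure 114 mm over their backs; the gripper's body (76 mm by 85 mm) begins 54 mm behind the grasp point. The pads swing forward as they close: fully open they stand 13 mm farther back than shut.
Start: joints at [-1.279, 0.521, -0.036, 1.599, 0.021, 1.021, -0.113], TCP at [0.221, 0.585, 0.231] pointing down, gripper open.
Joint ranges: [-2.91, 2.91], [-0.3, 2.13], [-1.5, 1.42], [0.17, 2.43], [-1.26, 4.41], [0.16, 1.93], [-2.52, 2.52]. Speed limits (rad/s): [1.89, 1.89, 2.39, 2.39, 3.01, 3.01, 3.01].

### API

Orientations are given as [roll, pitch, yaw] about the fixed x, y, z axes, in that order (R = Rz(yaw) Ry(pitch) Rx(roll)).
In Python, from workcell import bot gives the robot as it stands. The module is installed in compiled form; this text tells all that it offers.
- The arm moves only by the tool drive_tool, never from a script. Its argument "series" is a list of rows, each a list of 5 numbers: the opening in per cent of the stroke, from 0 (shut) to 100 (fully open), then the shift along the world's x, y, z in m, then the turn about the world's z in rad. A call has 1 to 12 rows; each row shifts and turns the pose as measured when the row begins; what a row does not reach is not made up. A row lasts 1/10 s, in which the tool goes at most 50 mm and 8.59 degrees, less where a joint would pass 70% of its speed; a pose out of reach is approached as far as the arm can. A call with a gripper value outside its range is refused whole. The fingers move at their own pace and stop on an object; "newtons" is the grip in N (left out, the last holds). Time passes only in rows, so rows that do not move let the fingers close. It gives the time, the measured TCP pose, the force and the opening at its end, in the units of the state.
- bot.observe(): the state, without advancing time (a new reading comes with each control period).
- bot.grab_frame(name): name is "scene" or "top" or "wrist"; returns the picture (480x640x3 uint8, red, green, blue); there is no depth.
- bot.camera_info(name): a dict with "fx", "fy", "cx", "cy" (pixels), "cam_to_world" (4x4, takes a point from camera to world coordinates). Camera axes: x right, y down, z forward; pixel columns grow to the right and rows downward; lengths in m; the calibration is good to about 2 mm. A picture is of the moment at which its call begins: read the wrist's pose just before it. camera_info takes no time and is no camera call; for the wrist camera it gives the pose at the moment of the call.
- bot.job_done(): hands the job in, once; it reports no verdict.
Trained networks look in the newest picture that a camera, given by its name, has taken for a name from the list of things; names that differ only in an ending like _2 or _b are one class to them, and where a whole thing is asked for, a point or a joint stands for the part that bears it (a point fixed in the world has none). Each returns a list of dicts, best first, with "conf" (0 to 1); they miss things now and then, are a little off and sometimes report something else, mostly with a low value. They report only what shows in the picture. A call takes as long as a camera call. They do not tell look-alikes from the thing itself.
- bot.masks_of(camera, target): "mask" (480x640 bool, what is visible of it) and "point" ([column, row] in pixels, amid what is visible of it).
The state is a dict: "clock": time; "qpos": joint angles; "qd": joint speeds; "joint_efforts": joint torques, N m; "position": TCP position; "tool_rot": TCP orientation; "force": force on the tool from outside, world axes, zero at the start; "moment": the same for the moment, N m; "grip_width": finger opening in m.
Only numpy, scipy, OpenCV 4.12 (cv2) and the standard library are available. Lean on these libraries where they do the work, as an engineer would, in place of code of your own. Each camera call takes 0.05 s, during which the arm holds its last target.

### The job

A small cardboard carton has been left on the yellow-striped lid of the parts cabinet. Push the carton back with your fingers, without picking it up or tipping it, until all of it stands on the fixed black shelf strip behind the lids; then press the yellow-striped lid down to trip its push-to-open catch (at the stripe it goes easily) and let it spring ajar. Leave the blue and green compartments shut and do not disturb the bearing or the other things around.

Things in the scene. Friction and masses are not known exactly. Their poses are not given: they have to be found in the camera images.
- cabinet: black plinth of the bench-top parts cabinet, 290 (x) x 510 (y) x 20 mm, fixed; origin: centre of its underside, on the table; x points from the near side to the rear, z up. Three grey units stand on it side by side, 166 mm apart in y, order varies, tops 110 mm above the table. In its x: rim -140 to -125 mm, lids -125 to +10, fixed shelf +10 to +132, then a lip 12 mm high to +140
- yellow_press (a point): point on the top of the yellow-striped lid at the middle of its yellow stripe (stripe 18 x 110 mm, along the lid's near edge), 123 mm from the hinge; moves with the lid; axes as the cabinet's while shut
- yellow_shelf (a point): centre of the top of the fixed black shelf strip behind the yellow lid, 62 mm behind (+x) the hinge; axes as the cabinet's
- yellow_lid (a joint): white push-to-open lid, 133 (x) x 137 x 8 mm, flush in the cabinet top, hinged on its far (+x) edge; rad: 0 shut, + open, - pressed in. The catch trips at about -0.03 (4 mm down at the stripe, about 7 N); stop at -0.055 (7 mm). As the finger then lifts, a spring raises the lid to about 0.4 rad (near edge 55 mm up), where it stays. It cannot be pressed shut again
- blue_lid (a joint): same kind of lid with a blue stripe, to stay shut; the bearing stands on it. Values as for the yellow lid
- green_lid (a joint): same kind of lid with a green stripe, to stay shut. Values as for the yellow lid
- carton_center (a point): centre of the loose brown cardboard carton with a white band, 60 (its x) x 84 (its y) x 55 mm high, 0.11 to 0.21 kg, standing on the yellow lid at the start with its long side roughly along the cabinet's y (up to 0.3 rad off); axes are the carton's, z up
- carton_near_l (a point): bottom corner of the carton at its own x = -30, y = +42 mm (near left)
- carton_near_r (a point): bottom corner of the carton at its own x = -30, y = -42 mm (near right)
- bearing: loose steel bearing ring, 62 mm diameter, 24 mm high, flat on the blue lid; origin at the centre of its underside
- can: red spray can, 64 mm diameter, 170 mm high, standing to the right of the cabinet; origin at the centre of its underside
- wrench: steel wrench lying on the table near the robot, right side; origin at the centre of its underside
- spool: copper wire spool with black flanges, 60 mm diameter, 52 mm high, standing near the robot, left side; origin at the centre of its underside
Not all that is in view belongs to the job. Of the things like the part that bears carton_center, leave any that is purple; of the rest the larger one is meant.

How it is judged:
On the way, in this order (a step that is already met when the one before it is completed fails the run):
1. the carton stands wholly on the fixed shelf, off the lids, with the yellow lid still shut (x of each of carton_near_l, carton_near_r in the frame of cabinet above 0.01 m and angle between carton_center's own z axis and vertical below 0.1 rad and x of carton_center in the frame of cabinet between 0.03 and 0.12 m and y of carton_center in the frame of cabinet between -0.24 and 0.24 m and z of carton_center in the frame of cabinet between 0.13 and 0.146 m and value of joint yellow_lid between -0.02 and 0.03 rad), for 0.2 s.
2. the yellow lid, pressed in, has sprung ajar (value of joint yellow_lid above 0.3 rad), for 0.2 s.
At the end, for the whole second after the job is handed in: Yellow lid ajar (over 0.3 rad); carton at rest, upright on the fixed shelf, none of it over a lid (centre 30 to 120 mm behind the cabinet's centre); blue and green lids shut (-0.02 to 0.03 rad); bearing, can, wrench and spool within 20 mm of their places (x of each of carton_near_l, carton_near_r in the frame of cabinet above 0.01 m and angle between carton_center's own z axis and vertical below 0.1 rad and x of carton_center in the frame of cabinet between 0.03 and 0.12 m and y of carton_center in the frame of cabinet between -0.24 and 0.24 m and z of carton_center in the frame of cabinet between 0.13 and 0.146 m and value of joint blue_lid between -0.02 and 0.03 rad and value of joint green_lid between -0.02 and 0.03 rad and value of joint yellow_lid above 0.3 rad and linear speed of carton below 0.02 m/s and distance of each of bearing, can, wrench, spool from where it was at the start of the episode below 0.02 m); the robot touches nothing.
It fails at once if the carton is lifted (centre more than 15 mm above its standing height) (height (world z) of carton_center above 0.1525 m).
It fails at once if the carton is tipped by more than 0.35 rad (angle between carton_center's own z axis and vertical above 0.35 rad).
It fails at once if the blue or the green lid springs open (value of joint any of blue_lid, green_lid above 0.08 rad).
It fails at once if the bearing, can, wrench or spool is moved by more than 20 mm (distance of any of bearing, can, wrench, spool from where it was at the start of the episode above 0.02 m).
It also fails if it takes over 45 s, if anything falls off the work surface, if the arm or the gripper's body presses on something with over 40 N, if the wrist force passes 120 N, or if a joint passes its speed limit or range.

## Working session

There is one attempt and no reset: what is moved stays moved. The work goes in short steps, Python scripts to look and compute and a tool call to move; the robot and the scene stay as the last step left them, time stands still between calls to the robot, and variables do not carry over. Pictures are saved under pics/ and viewed, and the job is handed in when it is done.

Besides the shell and the picture viewer there is one more tool, called after "Request:" by a JSON object that holds its "op" and its "data", one argument or row to a line. drive_tool: Moves the arm, as the interface text tells. Its arguments: {"type":"object","properties":{"series":{"type":"array","items":{"type":"array","items":{"type":"number"}}},"newtons":{"type":"number"}},"required":["series"]}

```bash
mkdir -p pics
cat > h.py <<'E'
import numpy as np,cv2
from workcell import bot
def snap(n,f):
    im=bot.grab_frame(n); cv2.imwrite('pics/'+f,im[:,:,::-1]); return im
def ray(n,px,z):
    c=bot.camera_info(n);T=np.array(c['cam_to_world'])
    d=T[:3,:3]@np.array([(px[0]-c['cx'])/c['fx'],(px[1]-c['cy'])/c['fy'],1]);o=T[:3,3]
    return o+d*(z-o[2])/d[2]
def proj(n,p):
    c=bot.camera_info(n);T=np.array(c['cam_to_world'])
    q=T[:3,:3].T@(np.array(p)-T[:3,3]);return [c['fx']*q[0]/q[2]+c['cx'],c['fy']*q[1]/q[2]+c['cy']]
E
python3 - <<'E'
from h import *
snap('top','t0.png');snap('scene','s0.png')
s=bot.observe();print(s)
for n in ['carton_center','cabinet','yellow_press','bearing','can']:
    for m in bot.masks_of('top',n)[:3]: print(n,m['conf'],m['point'],m['mask'].sum())
print(np.array(bot.camera_info('top')['cam_to_world']))
E
```

```text
{'clock': 0.1, 'qpos': array([-1.27919593,  0.5219497 , -0.03631582,  1.5999058 ,  0.02117157,
        1.02108904, -0.1127853 ]), 'qd': array([-2.59303821e-03, -8.62375241e-04, -4.34306930e-04, -1.42751732e-03,
       -1.19882050e-04,  8.52895838e-05,  1.13242226e-03]), 'joint_efforts': array([ 2.67224568e-03, -9.28484631e+01,  1.98341690e+00, -3.70533693e+01,
        1.80494314e-02,  5.34697931e-03, -1.41539269e-05]), 'position': array([0.22115479, 0.58426897, 0.23080252]), 'tool_rot': array([-3.14062562e+00,  4.75585497e-05,  2.77977025e+00]), 'force': array([-0.5786275 , -0.24005156, -0.85718305]), 'moment': array([ 0.05807378, -0.02938228,  0.00771708]), 'grip_width': 0.08533913723865034}
carton_center 0.97 [370.3, 215.6] 896
carton_center 0.6 [356.0, 292.4] 750
carton_center 0.55 [426.5, 218.2] 338
cabinet 0.8 [309.0, 266.4] 498
yellow_press 0.85 [360.3, 228.4] 1604
bearing 0.87 [247.5, 235.8] 386
can 0.7 [452.8, 246.4] 850
can 0.44 [366.0, 216.3] 904
[[-0.09504668 -0.9724372   0.21291319  0.1067418 ]
 [-0.9954647   0.09371012 -0.01638418 -0.02054509]
 [-0.00401953 -0.21350482 -0.97693374  1.74664877]
 [ 0.          0.          0.          1.        ]]
```

View pics/t0.png

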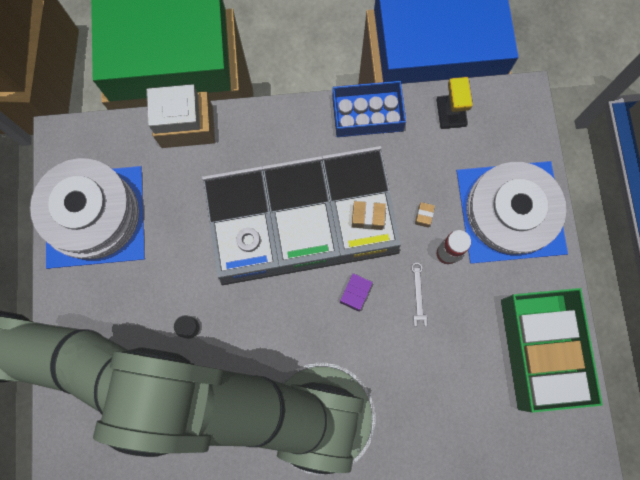

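View pics/s0.png

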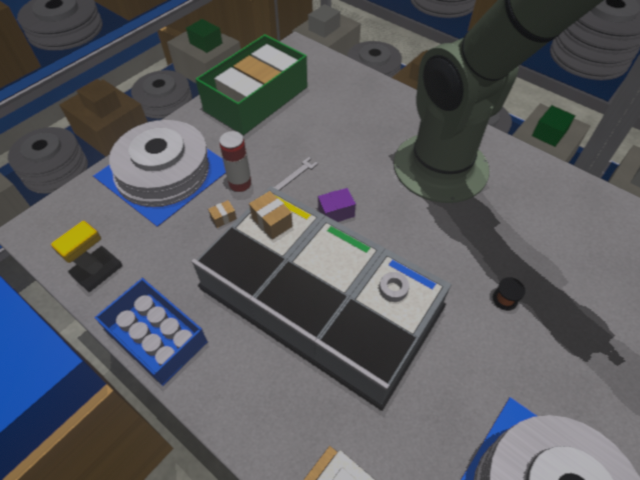

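Run:
```python
import cv2
im=cv2.imread('pics/t0.png');cv2.imwrite('pics/t0z.png',cv2.resize(im[170:320,200:480],None,fx=2.8,fy=2.8,interpolation=cv2.INTER_CUBIC))
```

```text
(no output)
```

View pics/t0z.png

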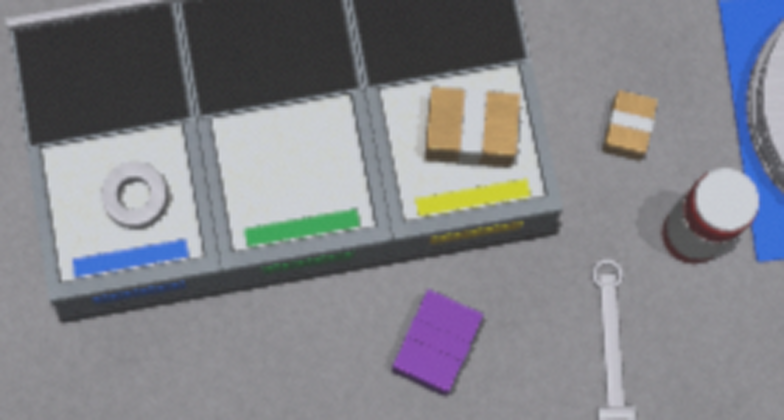

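The job carton is the large brown box on the yellow lid (top image ≈ (369,215)). The small brown one at (426,215) and the purple one are distractors. Next I'll fit the cabinet and carton poses.

```bash
cat > fit.py <<'E'
from h import *
from scipy.optimize import minimize
def stripes(cam,im,z=0.11):
    hsv=cv2.cvtColor(im,cv2.COLOR_RGB2HSV);out={}
    for n,(a,b) in dict(yellow=(25,35),green=(50,75),blue=(105,120)).items():
        m=cv2.inRange(hsv,(a,120,120),(b,255,255))
        k,l,st,c=cv2.connectedComponentsWithStats(m)
        for i in range(1,k):
            if st[i,4]<40: continue
            pts=np.array(np.where(l==i)).T[:,::-1]
            w=np.array([ray(cam,p,z) for p in pts])[:,:2]
            ctr,sz,ang=cv2.minAreaRect(w.astype(np.float32)*1000)
            print(n,st[i,4],c[i].round(1),'ctr',np.array(w.mean(0)).round(4),np.round(sz,1),ang)
def fitbox(cam,mask,x0,dims=(.06,.084,.055),z0=.11):
    c=bot.camera_info(cam);T=np.array(c['cam_to_world'])
    def sil(p,S=4):
        P=np.array([[x,y,z] for x in(-.5,.5) for y in(-.5,.5) for z in(0,1)])*dims
        ct,sn=np.cos(p[2]),np.sin(p[2])
        W=np.c_[P[:,0]*ct-P[:,1]*sn+p[0],P[:,0]*sn+P[:,1]*ct+p[1],P[:,2]+z0]
        Q=(W-T[:3,3])@T[:3,:3];u=np.c_[c['fx']*Q[:,0]/Q[:,2]+c['cx'],c['fy']*Q[:,1]/Q[:,2]+c['cy']]
        return cv2.convexHull(u.astype(np.float32))
    def cost(p):
        h=sil(p);m=np.zeros((480,640),np.uint8)
        # soft: 4x supersampled around
        b=np.array([lo[0],lo[1]]);S=4
        m=np.zeros(((hi[1]-lo[1])*S,(hi[0]-lo[0])*S),np.uint8)
        cv2.fillPoly(m,[np.round(((h[:,0]-b+.5)*S-.5)*16).astype(np.int32)],255,shift=4)
        m=cv2.resize(m,(hi[0]-lo[0],hi[1]-lo[1]),interpolation=cv2.INTER_AREA)/255.
        return np.abs(m-mask[lo[1]:hi[1],lo[0]:hi[0]]).sum()
    ys,xs=np.where(mask);lo=(xs.min()-15,ys.min()-15);hi=(xs.max()+15,ys.max()+15)
    best=None
    for dy in (-.25,0,.25):
        r=minimize(cost,[x0[0],x0[1],x0[2]+dy],method='Nelder-Mead',options=dict(initial_simplex=[[x0[0]+a,x0[1]+b,x0[2]+dy+d] for a,b,d in((0,0,0),(.01,0,0),(0,.01,0),(0,0,.1))]))
        if best is None or r.fun<best.fun: best=r
    print('box',best.x.round(4),'resid',best.fun,'of',mask.sum());return best.x
E
python3 - <<'E'
from fit import *
c=bot.camera_info('top');print(c['fx'])
im=cv2.imread('pics/t0.png')[:,:,::-1].copy()
stripes('top',im)
mm=bot.masks_of('top','carton_center')
m=mm[0]['mask'];p=ray('top',mm[0]['point'],.15)
fitbox('top',m,[p[0],p[1],0.1])
hsv=cv2.cvtColor(im,cv2.COLOR_RGB2HSV)
print(hsv[205:228:4,345:392:5,:].tolist())
for n in ['can','wrench','spool','bearing']:
    r=bot.masks_of('top',n)[0];print(n,ray('top',r['point'],dict(can=.17,bearing=.134).get(n,0.02)))
E
```

```text
624.4724113234014
yellow 508 [460.8  91.9] ctr [ 0.8515 -0.4782] [88.8 51.3] 0.9857869148254395
yellow 233 [368.2 240.2] ctr [ 0.4504 -0.1704] [ 15.9 107.1] 5.0022382736206055Traceback (most recent call last):
  File "<stdin>", line 4, in <module>
  File "fit.py", line 11, in stripes
    w=np.array([ray(cam,p,z) for p in pts])[:,:2]
                ~~~^^^^^^^^^
  File "h.py", line 6, in ray
    c=bot.camera_info(n);T=np.array(c['cam_to_world'])
ValueError: time passes only in moves, steps and waits
```

```bash
cat > h.py <<'E'
import numpy as np,cv2
from workcell import bot
C={}
def info(n):
    if n not in C: C[n]=bot.camera_info(n)
    return C[n]
def snap(n,f):
    C[n]=bot.camera_info(n)
    im=bot.grab_frame(n); cv2.imwrite('pics/'+f,im[:,:,::-1]); return im
def ray(n,px,z):
    c=info(n);T=np.array(c['cam_to_world'])
    d=T[:3,:3]@np.array([(px[0]-c['cx'])/c['fx'],(px[1]-c['cy'])/c['fy'],1]);o=T[:3,3]
    return o+d*(z-o[2])/d[2]
def proj(n,p):
    c=info(n);T=np.array(c['cam_to_world'])
    q=T[:3,:3].T@(np.array(p)-T[:3,3]);return [c['fx']*q[0]/q[2]+c['cx'],c['fy']*q[1]/q[2]+c['cy']]
E
sed -i "s/c=bot.camera_info(cam)/c=info(cam)/" fit.py
python3 - <<'E'
from fit import *
im=cv2.imread('pics/t0.png')[:,:,::-1].copy()
stripes('top',im)
mm=bot.masks_of('top','carton_center')
m=mm[0]['mask'];p=ray('top',mm[0]['point'],.15)
x=fitbox('top',m,[p[0],p[1],0.1])
cv2.imwrite('pics/m.png',m*255)
for n in ['can','wrench','spool','bearing']:
    r=bot.masks_of('top',n)
    if r: print(n,r[0]['point'],ray('top',r[0]['point'],dict(can=.17,bearing=.134).get(n,0.02)))
print(bot.observe()['clock'])
E
```

```text
yellow 508 [460.8  91.9] ctr [ 0.8515 -0.4782] [88.8 51.3] 0.9857869148254395
yellow 233 [368.2 240.2] ctr [ 0.4504 -0.1704] [ 15.9 107.1] 5.0022382736206055
green 9600 [154.6  36.8] ctr [1.1082 0.3775] [373.3 253.8] 89.89690399169922
green 205 [307.4 251. ] ctr [ 0.4365 -0.0054] [ 14.1 105.4] 5.003713607788086
green 1341 [545.3 326.4] ctr [ 0.1794 -0.6032] [179.6 299.2] 89.97065734863281
blue 8342 [446.3  31.6] ctr [ 1.0424 -0.4634] [375.6 221.4] 89.9319076538086
blue 831 [364.2 103.1] ctr [ 0.8443 -0.2029] [128.6 195.7] 0.046509597450494766
blue 1153 [628.5 156.1] ctr [ 0.6185 -0.9111] [ 30.8 367.2] 89.93931579589844
blue 50 [368.5 112.6] ctr [ 0.8146 -0.2119] [32.2 22.8] 37.08583450317383
blue 50 [383.5 111.2] ctr [ 0.8147 -0.2541] [31.9 20.7] 36.80387496948242
blue 152 [545.4 166.6] ctr [ 0.6095 -0.6781] [66.4 33.9] 48.740726470947266
blue 1896 [109.8 231.9] ctr [0.5407 0.5191] [260.8 263.3] 89.95197296142578
blue 1915 [496.9 227.3] ctr [ 0.4535 -0.5185] [262.4 263. ] 89.992919921875
blue 240 [246.  261.9] ctr [0.4228 0.1599] [ 16.1 107.4] 4.718509197235107
box [ 0.5122 -0.1752 -0.1868] resid 44.93333333333333 of 896
can [452.8, 246.4] [ 0.40056079 -0.37993668  0.17      ]
wrench [417.6, 298.3] [ 0.29225129 -0.29661602  0.02      ]
bearing [247.5, 235.8] [0.4877693  0.14859737 0.134     ]
0.6[ WARN:0@0.932] global loadsave.cpp:1063 imwrite_ Unsupported depth image for selected encoder is fallbacked to CV_8U.
```

Run:
```python
import numpy as np
a=np.linspace(1.21,-.40,22);r=np.interp(np.arange(22),[0,6,21],[.625,.52,.46])
P=np.c_[r*np.cos(a),r*np.sin(a)];print(np.diff(P,axis=0).round(3).tolist())
```

```text
[[0.037, -0.034], [0.033, -0.037], [0.029, -0.038], [0.025, -0.04], [0.021, -0.04], [0.016, -0.041], [0.023, -0.033], [0.02, -0.034], [0.017, -0.035], [0.014, -0.036], [0.011, -0.037], [0.009, -0.037], [0.006, -0.038], [0.003, -0.038], [-0.0, -0.037], [-0.003, -0.037], [-0.006, -0.036], [-0.009, -0.035], [-0.011, -0.034], [-0.014, -0.033], [-0.016, -0.032]]
```

Request:
{"op": "drive_tool", "data": {
  "series": [
    [50, 0.037, -0.034, 0.005, -0.13],
    [50, 0.033, -0.037, 0.005, -0.13],
    [50, 0.029, -0.038, 0.005, -0.13],
    [50, 0.025, -0.04, 0, -0.13],
    [50, 0.021, -0.04, 0, -0.13],
    [50, 0.016, -0.041, 0, -0.13],
    [50, 0.023, -0.033, 0, -0.13],
    [50, 0.02, -0.034, 0, -0.13],
    [50, 0.017, -0.035, 0, -0.13],
    [50, 0.014, -0.036, 0, -0.13]
  ]
}}

```text
clock: 1.6
position: [0.4588, 0.2063, 0.2474]
tool_rot: [3.138, -0.006, 1.438]
force: [0.9, -0.1, -0.1]
grip_width: 0.0424
```

Request:
{"op": "drive_tool", "data": {
  "series": [
    [50, 0.01, -0.037, 0, -0.135],
    [50, 0.005, -0.037, 0, -0.135],
    [50, 0.003, -0.038, 0, -0.135],
    [50, 0.0, -0.038, 0, -0.135],
    [50, -0.004, -0.037, 0, -0.135],
    [50, -0.006, -0.037, 0, -0.135],
    [50, -0.009, -0.036, 0, -0.135],
    [50, -0.012, -0.035, 0, -0.135],
    [50, -0.014, -0.034, 0, -0.135],
    [50, -0.016, -0.032, 0, -0.135],
    [50, 0, 0, 0, 0]
  ]
}}

```text
clock: 2.7
position: [0.414, -0.1735, 0.2498]
tool_rot: [3.135, -0.013, 0.02]
force: [0.1, 0.1, 0.6]
grip_width: 0.0426
```

Run:
```python
from fit import *
s=bot.observe();print(s['position'],s['tool_rot'],s['force'],s['qpos'])
im=snap('wrist','w1.png')
stripes('wrist',im)
```

```text
[ 0.41398305 -0.17348979  0.24982433] [ 3.13456462 -0.01263632  0.01956336] [0.07329143 0.14140195 0.5722161 ] [-0.42667893  0.28759349  0.85022937  2.05850086 -0.27520268  0.8944029
 -0.97675276]
yellow 1617 [277.2 183.7] ctr [ 0.4491 -0.1433] [17.8 59.7] 4.863345146179199
green 3134 [ 97.4 196.1] ctr [ 0.4371 -0.0061] [ 17.  109.1] 4.7438130378723145
blue 3775 [615.3 108.6] ctr [ 0.5063 -0.3889] [136.5  33.1] 10.907276153564453
```

View pics/w1.png

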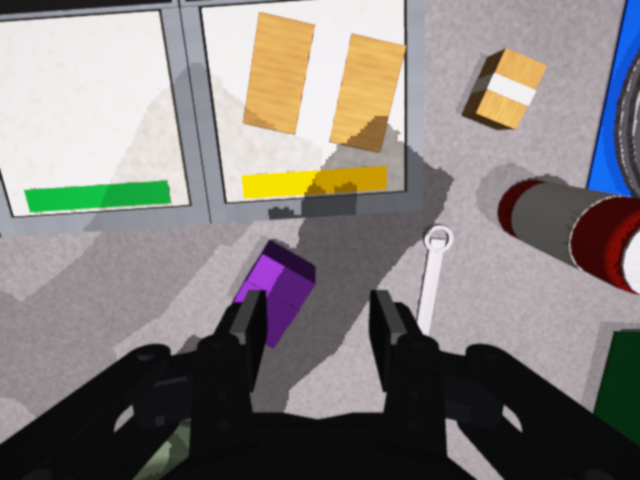

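Run:
```python
from fit import *
mm=bot.masks_of('wrist','carton_center')
for q in mm: print(q['conf'],q['point'],q['mask'].sum())
m=mm[0]['mask']
x=fitbox('wrist',m,[.512,-.175,-.187])
im=cv2.imread('pics/w1.png');k,_=cv2.findContours(m.astype(np.uint8),0,2);cv2.drawContours(im,k,-1,(0,0,255),1)
P=[[a,b,z] for z in(0,.055) for a,b in((-.03,-.042),(.03,-.042),(.03,.042),(-.03,.042))]
c,s=np.cos(x[2]),np.sin(x[2])
for a,b,z in P:
    w=[x[0]+c*a-s*b,x[1]+s*a+c*b,.11+z];u=proj('wrist',w);cv2.circle(im,(int(u[0]),int(u[1])),3,(255,0,0) if z else (0,255,0),-1)
    d=np.array(w[:2])-[.5492,.0041]; print(z,(.9965*d[0]+.0833*d[1]).round(4),(-.0833*d[0]+.9965*d[1]).round(4))
cv2.imwrite('pics/w1m.png',im)
```

```text
0.77 [278.1, 286.0] 4092
0.75 [503.1, 91.1] 4484
0.65 [321.5, 79.5] 16618
box [ 0.512 -0.175 -0.437] resid 4092.0 of 4092
0 -0.0989 -0.1969
0 -0.0468 -0.2267
0 -0.0051 -0.1539
0 -0.0571 -0.124
0.055 -0.0989 -0.1969
0.055 -0.0468 -0.2267
0.055 -0.0051 -0.1539
0.055 -0.0571 -0.124
```

View pics/w1m.png

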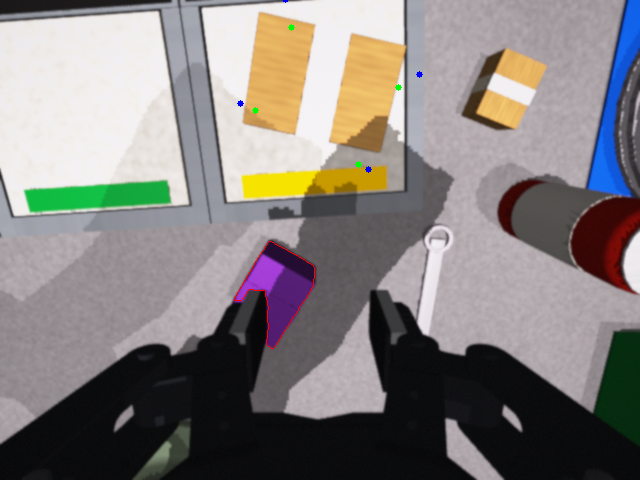

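The network ranked the purple one first here. I need the third mask, so I'll refit with that.

Run:
```python
from fit import *
mm=bot.masks_of('wrist','carton_center')
m=max(mm,key=lambda q:q['mask'].sum())['mask']
x=fitbox('wrist',m,[.512,-.175,-.187])
c,s=np.cos(x[2]),np.sin(x[2])
for a,b in((0,0),(-.03,-.042),(.03,-.042),(.03,.042),(-.03,.042)):
    d=np.array([x[0]+c*a-s*b,x[1]+s*a+c*b])-[.5492,.0041]; print((.9965*d[0]+.0833*d[1]).round(4),(-.0833*d[0]+.9965*d[1]).round(4))
```

```text
Traceback (most recent call last):
  File "fit.py", line 33, in fitbox
    r=minimize(cost,[x0[0],x0[1],x0[2]+dy],method='Nelder-Mead',options=dict(initial_simplex=[[x0[0]+a,x0[1]+b,x0[2]+dy+d] for a,b,d in((0,0,0),(.01,0,0),(0,.01,0),(0,0,.1))]))
  File "fit.py", line 29, in cost
    return np.abs(m-mask[lo[1]:hi[1],lo[0]:hi[0]]).sum()
                  ~^~~~~~~~~~~~~~~~~~~~~~~~~~~~~~
ValueError: operands could not be broadcast together with shapes (170,192) (0,192)
```

```bash
sed -i 's/lo=(xs.min()-15,ys.min()-15)/lo=(max(0,xs.min()-15),max(0,ys.min()-15))/; s/hi=(xs.max()+15,ys.max()+15)/hi=(min(640,xs.max()+15),min(480,ys.max()+15))/' fit.py
python3 - <<'E'
from fit import *
mm=bot.masks_of('wrist','carton_center')
m=max(mm,key=lambda q:q['mask'].sum())['mask']
x=fitbox('wrist',m,[.512,-.175,-.187])
c,s=np.cos(x[2]),np.sin(x[2])
for a,b in((0,0),(-.03,-.042),(.03,-.042),(.03,.042),(-.03,.042)):
    d=np.array([x[0]+c*a-s*b,x[1]+s*a+c*b])-[.5492,.0041]; print((.9965*d[0]+.0833*d[1]).round(4),(-.0833*d[0]+.9965*d[1]).round(4))
E
```

```text
box [ 0.5143 -0.1695 -0.1692] resid 292.0705882352941 of 16618
-0.0492 -0.1701
-0.0888 -0.2032
-0.0307 -0.2182
-0.0097 -0.1369
-0.0678 -0.1219
```

Request:
{"op": "drive_tool", "data": {
  "series": [
    [50, 0, -0.007, -0.04, 0.064],
    [50, 0, 0, -0.04, 0],
    [50, 0, 0, -0.03, 0],
    [50, 0, 0, -0.012, 0],
    [50, 0, 0, 0, 0]
  ]
}}

```text
clock: 3.4
position: [0.4199, -0.1711, 0.1231]
tool_rot: [3.137, -0.015, 0.114]
force: [-0.1, -0.4, 1.0]
grip_width: 0.0427
```

Request:
{"op": "drive_tool", "data": {
  "series": [
    [50, 0.015, -0.007, 0.002, -0.03],
    [50, 0.015, 0.001, 0.0, 0],
    [50, 0.01, 0.001, 0, 0],
    [50, 0, 0, 0, 0]
  ]
}}

```text
clock: 3.8
position: [0.463, -0.1738, 0.127]
tool_rot: [3.138, -0.016, 0.09]
force: [-0.6, 0.4, -0.3]
grip_width: 0.0427
```

Run:
```python
from fit import *
im=snap('wrist','w2.png')
```

```text
(no output)
```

View pics/w2.png

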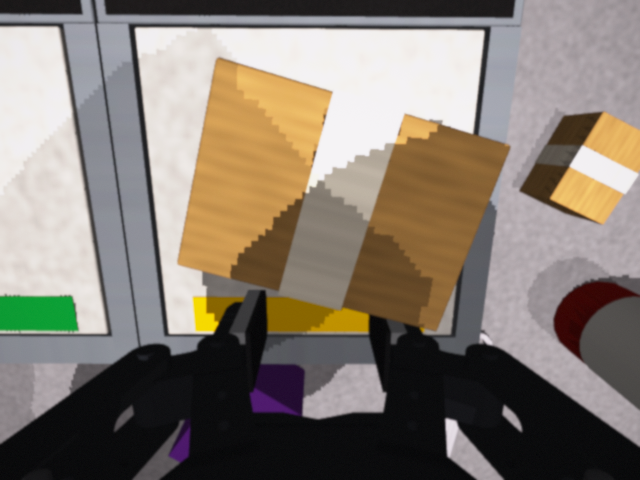

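Request:
{"op": "drive_tool", "data": {
  "series": [
    [50, 0.01, -0.002, 0, 0],
    [50, 0.01, -0.001, 0, 0],
    [50, 0.01, 0.001, 0, 0],
    [50, 0.01, 0.001, 0, 0],
    [50, 0.01, 0.001, 0, 0],
    [50, 0.01, 0.001, 0, 0]
  ]
}}

```text
clock: 4.45
position: [0.5254, -0.1725, 0.1276]
tool_rot: [3.139, -0.015, 0.089]
force: [-0.7, -0.8, 0.9]
grip_width: 0.0428
```

Run:
```python
from fit import *
im=snap('wrist','w3.png')
```

```text
(no output)
```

View pics/w3.png

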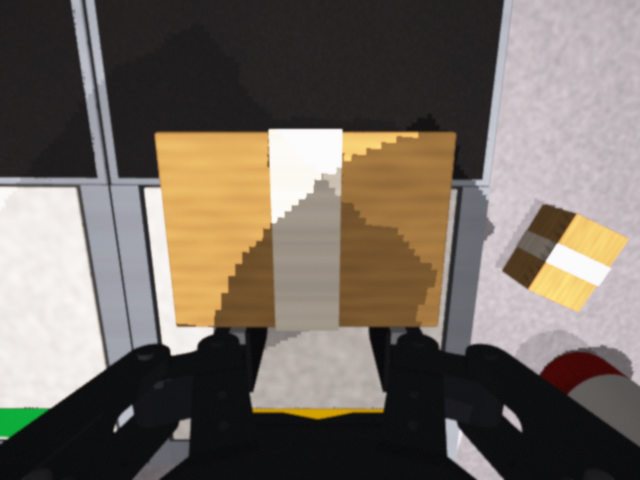

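Now it's squared against both fingers. I'll push on by about 60 mm.

Request:
{"op": "drive_tool", "data": {
  "series": [
    [50, 0.01, 0.001, 0, 0],
    [50, 0.01, 0.001, 0, 0],
    [50, 0.01, 0.001, 0, 0],
    [50, 0.01, 0.001, 0, 0],
    [50, 0.01, 0.001, 0, 0],
    [50, 0.005, 0.0, 0, 0],
    [50, 0, 0, 0, 0]
  ]
}}

```text
clock: 5.2
position: [0.5873, -0.1664, 0.1272]
tool_rot: [3.138, -0.016, 0.091]
force: [0.1, 0.1, -0.5]
grip_width: 0.0426
```

Run:
```python
from fit import *
im=snap('wrist','w4.png')
mm=bot.masks_of('wrist','carton_center')
if mm:
  m=max(mm,key=lambda q:q['mask'].sum())['mask']
  x=fitbox('wrist',m,[.61,-.165,.085])
  c,s=np.cos(x[2]),np.sin(x[2])
  for a,b in((0,0),(-.03,-.042),(.03,-.042),(.03,.042),(-.03,.042)):
    d=np.array([x[0]+c*a-s*b,x[1]+s*a+c*b])-[.5492,.0041]; print((.9965*d[0]+.0833*d[1]).round(4),(-.0833*d[0]+.9965*d[1]).round(4))
```

```text
box [ 0.6275 -0.1594  0.0946] resid 1391.956862745098 of 56304
0.0644 -0.1695
0.0348 -0.2118
0.0948 -0.2111
0.0939 -0.1272
0.0339 -0.1278
```

View pics/w4.png

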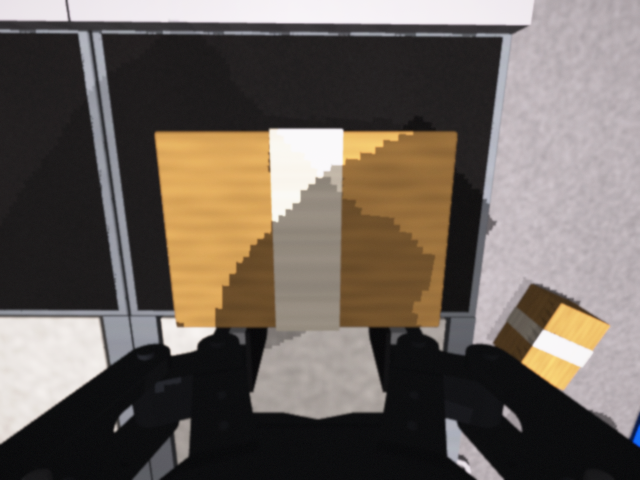

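Request:
{"op": "drive_tool", "data": {
  "series": [
    [50, -0.015, -0.001, 0, 0],
    [50, -0.02, -0.002, 0, 0],
    [50, -0.025, -0.002, 0.02, 0],
    [0, -0.025, -0.002, 0.02, 0],
    [0, -0.025, 0, 0.01, 0],
    [0, -0.02, 0.001, 0, 0],
    [0, 0, 0, 0, 0],
    [0, 0, 0, 0, 0]
  ]
}}

```text
clock: 6.1
position: [0.4489, -0.1727, 0.1787]
tool_rot: [3.141, -0.016, 0.088]
force: [0.2, 0.0, 0.1]
grip_width: 0.0001
```

Run:
```python
from fit import *
im=snap('wrist','w5.png')
mm=bot.masks_of('wrist','carton_center')
for m in mm[:3]:
  if m['mask'].sum()<5000: continue
  x=fitbox('wrist',m['mask'],[.627,-.16,.085])
  c,s=np.cos(x[2]),np.sin(x[2])
  for a,b in((0,0),(-.03,-.042),(-.03,.042)):
    d=np.array([x[0]+c*a-s*b,x[1]+s*a+c*b])-[.5492,.0041]; print((.9965*d[0]+.0833*d[1]).round(4),(-.0833*d[0]+.9965*d[1]).round(4))
stripes('wrist',im)
print(proj('wrist',[.4504,-.1707,.11]))
print(bot.observe()['clock'])
```

```text
box [ 0.627 -0.16  -0.165] resid 6427.0 of 6427
0.0639 -0.17
0.0245 -0.2033
0.0451 -0.1219
yellow 676 [235.7 253.7] ctr [ 0.4471 -0.1239] [16.9 15.3] 5.049379825592041
green 3516 [ 64.4 253.1] ctr [ 0.4384 -0.0219] [17.1 79.2] 4.531306743621826
blue 191 [635.9 259. ] ctr [ 0.4649 -0.3638] [20.6  5.3] 17.912906646728516
[np.float64(314.0413835474447), np.float64(254.9652414245632)]
6.2
```

View pics/w5.png

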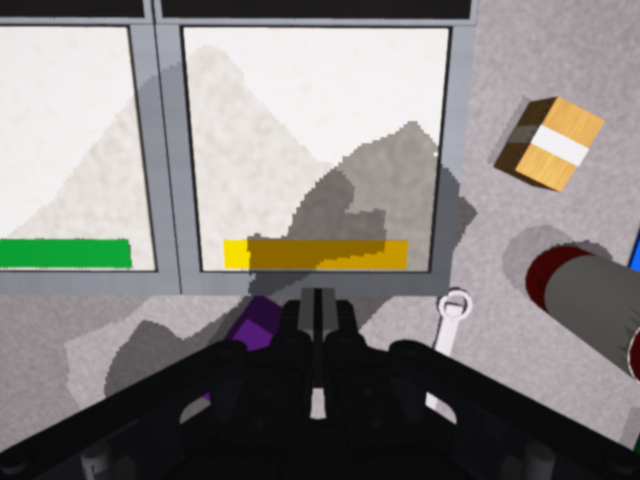

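Run:
```python
from fit import *
im=snap('scene','s1.png')
for m in bot.masks_of('scene','carton_center')[:4]:
  print(m['conf'],m['point'],m['mask'].sum())
  if m['mask'].sum()<700: continue
  x=fitbox('scene',m['mask'],[.627,-.16,.085])
  c,s=np.cos(x[2]),np.sin(x[2])
  for a,b in((0,0),(-.03,-.042),(-.03,.042)):
    d=np.array([x[0]+c*a-s*b,x[1]+s*a+c*b])-[.5492,.0041]; print((.9965*d[0]+.0833*d[1]).round(4),(-.0833*d[0]+.9965*d[1]).round(4))
```

```text
0.91 [222.5, 213.1] 509
0.82 [237.2, 248.1] 1530
box [ 0.6316 -0.1591  0.0846] resid 48.81960784313725 of 1530
0.0685 -0.1695
0.0386 -0.2115
0.0385 -0.1275
0.74 [339.3, 204.9] 976
box [ 0.627 -0.16  -0.165] resid 976.0 of 976
0.0639 -0.17
0.0245 -0.2033
0.0451 -0.1219
```

View pics/s1.png

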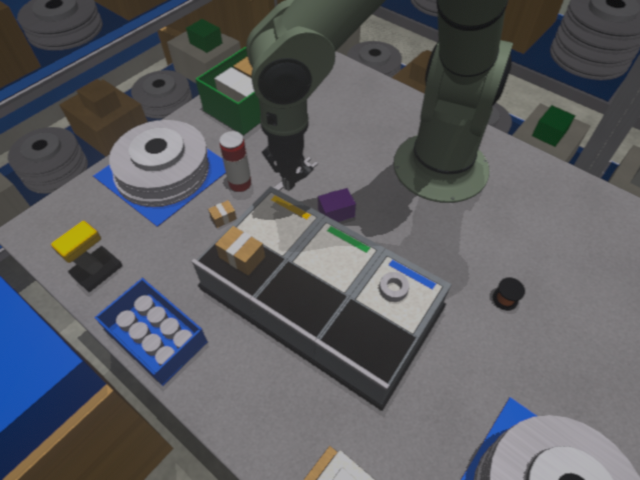

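The carton stands wholly on the shelf, with its centre about 66 mm behind the cabinet's centre and its near edge at about 36 mm. Next I'll lower the closed fingers onto the stripe.

Request:
{"op": "drive_tool", "data": {
  "series": [
    [0, 0.003, 0.001, -0.03, 0],
    [0, 0.003, 0.001, -0.02, 0],
    [0, 0, 0, -0.006, 0],
    [0, 0, 0, 0, 0]
  ]
}}

```text
clock: 6.7
position: [0.4571, -0.1711, 0.1201]
tool_rot: [3.139, -0.015, 0.09]
force: [0.4, 1.0, 0.5]
grip_width: 0.0002
```

Request:
{"op": "drive_tool", "data": {
  "series": [
    [0, -0.001, 0, -0.005, 0],
    [0, 0, 0, -0.004, 0],
    [0, 0, 0, -0.003, 0],
    [0, 0, 0, -0.003, 0],
    [0, 0, 0, 0, 0]
  ]
}}

```text
clock: 7.2
position: [0.4568, -0.1715, 0.1063]
tool_rot: [3.139, -0.018, 0.089]
force: [-2.4, -0.2, 7.0]
grip_width: 0.0002
```

Request:
{"op": "drive_tool", "data": {
  "series": [
    [0, 0, 0, -0.002, 0],
    [0, 0, 0, 0, 0]
  ]
}}

```text
clock: 7.4
position: [0.4569, -0.1715, 0.105]
tool_rot: [3.139, -0.019, 0.089]
force: [-2.9, 0.8, 5.8]
grip_width: 0.0002
```

Force dropped from 7.0 to 5.8 N while going deeper, so the catch has tripped. I'll lift now.

Request:
{"op": "drive_tool", "data": {
  "series": [
    [0, 0, 0, 0.01, 0],
    [0, 0, 0, 0.02, 0],
    [0, -0.01, 0, 0.03, 0],
    [0, -0.02, 0, 0.04, 0],
    [0, -0.02, 0, 0.03, 0],
    [0, 0, 0, 0, 0],
    [0, 0, 0, 0, 0]
  ]
}}

```text
clock: 8.1
position: [0.4051, -0.1725, 0.243]
tool_rot: [3.14, -0.022, 0.088]
force: [1.3, -0.2, -0.6]
grip_width: -0.0
```

Run:
```python
from fit import *
print(bot.observe()['force'])
im=snap('scene','s2.png');cv2.imwrite('pics/s2z.png',cv2.resize(im[150:410,180:460,::-1],None,fx=2.2,fy=2.2))
snap('wrist','w6.png')
for m in bot.masks_of('scene','carton_center')[:4]:
  if m['mask'].sum()<1200: continue
  x=fitbox('scene',m['mask'],[.627,-.16,.085])
  c,s=np.cos(x[2]),np.sin(x[2])
  for a,b in((0,0),(-.03,-.042),(-.03,.042)):
    d=np.array([x[0]+c*a-s*b,x[1]+s*a+c*b])-[.5492,.0041]; print((.9965*d[0]+.0833*d[1]).round(4),(-.0833*d[0]+.9965*d[1]).round(4))
snap('top','t1.png')
for n in ['can','wrench','spool','bearing']:
    r=bot.masks_of('top',n)
    if r: print(n,r[0]['point'])
```

```text
[ 1.34722631 -0.19937378 -0.56324013]
box [ 0.6319 -0.1579  0.0971] resid 65.47843137254901 of 1580
0.0689 -0.1684
0.0394 -0.2108
0.0383 -0.1268
can [454.2, 247.8]
wrench [418.9, 298.1]
spool [187.3, 327.2]
bearing [245.2, 236.6]
```

View pics/s2z.png

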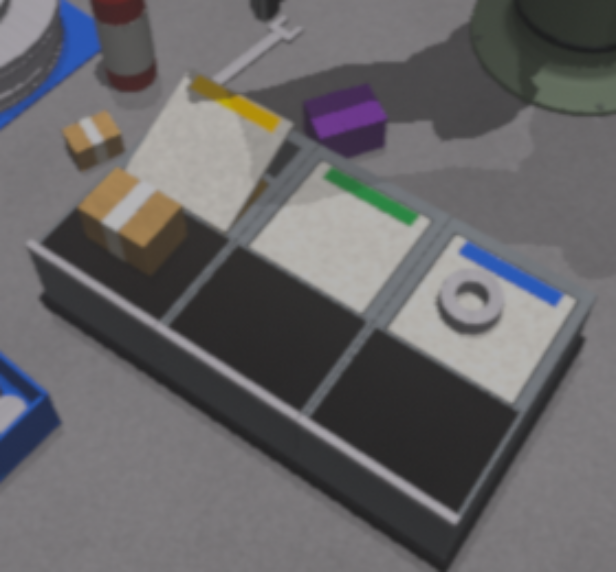

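View pics/w6.png

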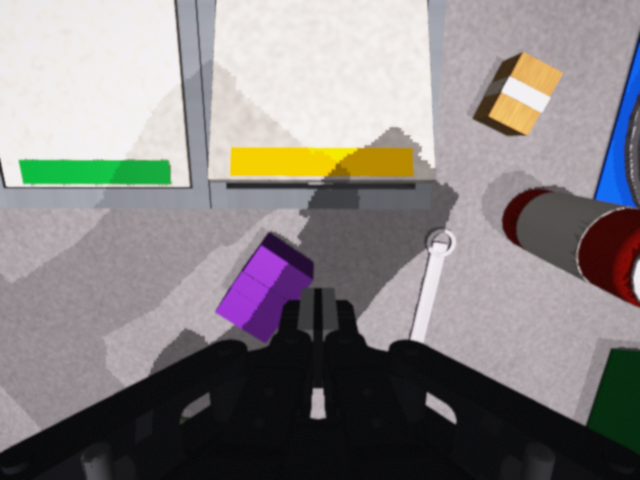

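The yellow lid is ajar and the carton is upright on the shelf. The blue and green lids are shut, everything else is in place, and the arm is clear. One short settling row, then I hand in.

Request:
{"op": "drive_tool", "data": {
  "series": [
    [0, 0, 0, 0.01, 0],
    [0, 0, 0, 0, 0],
    [0, 0, 0, 0, 0]
  ]
}}

```text
clock: 8.8
position: [0.4046, -0.1733, 0.2524]
tool_rot: [3.139, -0.018, 0.086]
force: [0.2, -0.1, -0.1]
grip_width: 0.0003
```

Run:
```python
from h import *
print(bot.observe()['force'],bot.job_done())
```

```text
the job is handed in; nothing more can be done
[ 0.20245246 -0.08547224 -0.08213305] None
```

The job is done and handed in at about 8.8 s of the 45 s. The carton stands on the shelf behind the yellow lid and the yellow lid is ajar. No verdict is reported, so the checks below are my own.

- **Carton:** I pushed it back with the half-open fingers, which also squared it to the cabinet. The last camera fit put its centre about 69 mm behind the cabinet's centre and its near corners at 38–39 mm, with the limit at 10 mm. It stands upright. An earlier wrist-camera fit gave 64 mm and 34 mm; both are well inside the limits.
- **Yellow lid:** I pressed the stripe with the closed fingers. The force peaked at about 7 N and then dropped as I went deeper, and the lid rose when I lifted. The final pictures show it ajar; I did not measure the angle.
- **Everything else:** The blue and green lids look shut. In the top view the can, wrench and bearing had shifted by at most about 2.5 pixels, within the networks' noise. I had no starting reading for the spool, but it sits where it was in the first picture.
- **Arm:** It was clear of everything, and the force reading was near zero.

In one wrist picture the network ranked the purple carton above the real one, and I corrected this before any contact. Some later fits also locked onto the wrong look-alike, and I discarded those.

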